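# Show a plaster jaw cast to the inspection camera

### The job

Pick up the plaster jaw cast that stands on the mounting plate and hold its front teeth squarely to the lens of the inspection camera, centred 18 cm in front of the glass and upright in the picture (tilted as the camera is), and keep it still there for a second. Then, in the same place, turn it 45 degrees clockwise as seen from above, so that the left front corner of the jaw faces the lens, and finish there, still holding it in the gripper. Do not touch the camera and leave the two other casts where they are.

Things in the scene. Friction and masses are not known exactly. Their poses are not given: they have to be found in the camera images.
- cast_center (a point): Centre, half-way up, of the white plaster jaw cast that stands on the mounting plate (about 110 g). +z points up out of the teeth, +x to its front teeth, +y to the jaw's left side. D-shaped base 50 mm (x) by 60 mm (y), underside 18 mm below this point, solid to 4 mm above it; the teeth rise to 18 mm above it but cannot be gripped. Flat back at x = -25; the sides y = +-30 are widest, nearly parallel, at x = -10.
- base_plate: Off-white plaster mounting plate on which the wanted cast stands, lying loose on the bench: 67 mm (x) by 82 mm (y), top 14 mm above the bench. Origin at the centre of its underside, z up.
- cast_2: Another plaster jaw cast, beige, of like size (49 x 62 x 36 mm), standing on the bench itself: leave it alone. Origin at the centre of its underside, front teeth to +x, z up.
- cast_3: Another plaster jaw cast, off-white, of like size (49 x 60 x 36 mm), standing on the bench itself: leave it alone. Origin at the centre of its underside, front teeth to +x, z up.
- camera_stand: Inspection camera fixed to the bench: grey foot 130 x 120 x 14 mm, steel column 22 mm thick and 370 mm tall standing 30 mm behind the foot's centre, white camera head with a black and silver lens near its top. Origin at the centre of the foot's underside; the camera looks towards its -x, z up. The lens glass is 50 mm in front of the origin, 300 mm above the bench.
- lens (a point): Middle of the camera's lens glass. The camera looks along this frame's -x, which slopes 25 degrees down from level, roughly towards the robot; +z is up in its picture, leaning 25 degrees from vertical, y is level. Lens ring 48 mm across; the head reaches 75 mm behind the glass. For the front view the cast's axes are parallel to these axes, all three the same way round.
- focus (a point): The point in the air on the lens axis, 180 mm in front of the glass (224 mm above the bench), where the cast's centre belongs; axes as those of lens. For the second view the cast is turned there by -45 degrees about its own z from the front view.
There are look-alikes about, which are no part of the job. Leave any purple or yellow look-alike of the part that bears cast_center alone.

How it is judged:
On the way, in this order (a step that is already met when the one before it is completed fails the run):
1. the cast is lifted clear of its plate (height (world z) of cast_center above 0.09 m), for 0.1 s.
2. the front teeth are held still and squarely to the lens, at the focus point (distance between cast_center and focus below 0.025 m and angle between the z axis of cast_center and the z axis of lens, either way round below 0.22 rad and angle between cast_center's own z axis and vertical below 0.8 rad and angle between the x axis of cast_center and the x axis of lens, either way round below 0.22 rad and x of lens in the frame of cast_center above 0.1 m and linear speed of cast below 0.03 m/s), for 0.6 s.
At the end, for the whole second after the job is handed in: The cast is held still in the gripper, its centre within 25 mm of the focus point, its up axis within 12 degrees of up in the camera's picture, turned 45 degrees (within 12) clockwise from the front view so that its left front corner faces the lens; the other casts within 30 mm of their starts (distance between cast_center and focus below 0.025 m and angle between the z axis of cast_center and the z axis of lens, either way round below 0.22 rad and angle between cast_center's own z axis and vertical below 0.8 rad and angle between the x axis of cast_center and the x axis of lens, either way round between 0.565 and 1.005 rad and x of lens in the frame of cast_center above 0.04 m and y of lens in the frame of cast_center above 0.04 m and linear speed of cast below 0.02 m/s and angular speed of cast below 0.2 rad/s and contact force between cast and the fingers above 0.5 N and contact force between cast and camera_stand below 0.1 N and contact force between cast and base_plate below 0.1 N and distance of each of cast_2, cast_3 from where it was at the start of the episode below 0.03 m); the arm keeps its last pose, push and grip.
It fails at once if the camera is touched (contact force between camera_stand and the arm above 1 N or contact force between camera_stand and the fingers above 1 N or contact force between camera_stand and cast above 1 N).
It fails at once if one of the other casts is displaced by more than 30 mm (distance of any of cast_2, cast_3 from where it was at the start of the episode above 0.03 m).
It also fails if it takes over 40 s, if anything falls off the work surface, if the arm or the gripper's body presses on something with over 40 N, if the wrist force passes 120 N, or if a joint passes its speed limit or range.

### The arm

A 6-joint arm with a two-finger parallel gripper is mounted at the origin on a cart in front of the work surface, level with it; the furniture and walls round the work are solid. World frame = base frame: x ahead of the robot, y to its left, z up, the work surface at z = 0. Lengths are in m, angles in rad, forces in N, time in s.
With the tool pointing down it reaches from about 0.25 to 0.725 m from the base axis. Payload 4 kg.
Tool frame: the origin (TCP) lies midway between the tips of the shut fingers; the grasp point (between the pads) lies 19 mm behind it; z points along the fingers, y is the direction in which the jaws open and shut (so a half turn about z gives the same grasp; the last joint's range is limited). The gripper opens to 85 mm and grips with 20 to 120 N. Pads are 22 mm wide; open, the fingers measure 114 mm over their backs; the gripper's body (76 mm by 85 mm) begins 54 mm behind the grasp point. The pads swing forward as they close: fully open they stand 13 mm farther back than shut.
Start: joints at [-1.269, 0.241, 0.005, 1.335, 0, 1.571], TCP at [0.149, -0.477, 0.231] pointing down, gripper open.
Joint ranges: [-2.72, 2.72], [-1.05, 1.87], [-1.09, 1.28], [-1.99, 2.15], [-1.42, 1.44], [-3.14, 3.14]. Speed limits (rad/s): [2.79, 2.79, 3.14, 3.14, 3.14, 3.14].

### API

Orientations are given as a unit quaternion [x, y, z, w].
In Python, from workcell import bot, eyes, job gives the robot as it stands.
- The arm moves only by the shell command python3 -m crank 'ROWS'. ROWS is a JSON object of lists of equal length, an entry for each row: "dr": the turn, a rotation vector about the tool's x, y, z in rad, a list of three; "travel": the shift along the tool's x, y, z in m, a list of three; "hand": the finger opening in m, from 0 to 0.0854. In form: {"dr": [[wx, wy, wz], ...], "travel": [[x, y, z], ...], "hand": [hand, ...]}. A call has 1 to 10 rows; each row is the pose to reach, as a shift and turn from the pose commanded when the call began, along the tool's axes at that moment; what a row does not reach only later rows make up. A row lasts 1/8 s, in which the tool goes at most 62.5 mm and 10.7 degrees, less where a joint would pass 70% of its speed; a pose out of reach is approached as far as the arm can. A call with a gripper value outside its range is refused whole. The fingers move at their own pace and stop on an object; the grip force is fixed at half the most. Time passes only in rows, so rows that repeat a pose let the fingers close. It gives the time, the measured TCP pose, the force and the opening at its end, in the units of the state.
- bot.get_obs(): the state, without advancing time (a new reading comes with each control period).
- eyes.camera(name): name is "scene" or "top" or "wrist"; returns a dict with "color" (480x640x3 uint8, red, green, blue), "K" (3x3 intrinsics, pixels), "D" ([k1, k2, p1, p2, k3] as OpenCV has them; the pictures are not rectified), "R" (3x3) and "t" (3): a world point X has camera coordinates R X + t; the wrist camera has in their place "T_tool_cam" (4x4, takes a point from camera to tool coordinates, whose origin is the TCP and whose axes are the flange's). Camera axes: x right, y down, z forward; pixel columns grow to the right and rows downward; lengths in m; the calibration is good to about 2 mm. A picture is of the moment at which its call begins: read the wrist's pose just before it. There is no depth.
- job.job_done(): hands the job in, once; it reports no verdict.
The state is a dict: "clock": time; "joint_pos": joint angles; "joint_vel": joint speeds; "tau": joint torques, N m; "eef_pos": TCP position; "tool_rot": TCP orientation; "ft_force": force on the tool from outside, world axes, zero at the start; "ft_torque": the same for the moment, N m; "grip_width": finger opening in m.
Only numpy, scipy, OpenCV 4.12 (cv2) and the standard library are available. Lean on these libraries where they do the work, as an engineer would, in place of code of your own. Each camera call takes 0.05 s, during which the arm holds its last target.

## Working session

There is one attempt and no reset: what is moved stays moved. The work goes in short steps, Python scripts to look and compute and a shell command to move; the robot and the scene stay as the last step left them, time stands still between calls to the robot, and variables do not carry over. Pictures are saved under pics/ and viewed, and the job is handed in when it is done.

```bash
ls; mkdir -p pics
python3 - <<'E'
from workcell import bot, eyes, job
import cv2,numpy as np
o=bot.get_obs(); print({k:np.round(v,4).tolist() for k,v in o.items()})
for n in ["scene","top","wrist"]:
    c=eyes.camera(n); cv2.imwrite(f"pics/{n}0.png",c["color"][:,:,::-1])
    print(n,{k:np.round(c[k],4).tolist() for k in c if k!="color"})
E
```

```text
pics
{'clock': 0.0, 'joint_pos': [-1.269, 0.2414, 0.0038, 1.3352, 0.0, 1.5708], 'joint_vel': [0.0006, 0.0003, -0.0005, 0.0006, -0.0007, 0.0015], 'tau': [0.0004, -37.2319, 25.2407, 0.0171, 0.0001, 0.0], 'eef_pos': [0.1484, -0.4768, 0.2304], 'tool_rot': [0.9886, 0.1503, -0.0002, -0.001], 'ft_force': [-0.6608, -0.8649, 0.1187], 'ft_torque': [-0.0381, -0.0393, -0.015], 'grip_width': 0.0852}
scene {'K': [[623.524, 0.0, 324.7454], [0.0, 623.524, 247.0406], [0.0, 0.0, 1.0]], 'D': [-0.0874, 0.0, 0.0, 0.0, 0.0], 'R': [[-0.8631, -0.5048, 0.0131], [-0.3878, 0.6459, -0.6576], [0.3235, -0.5727, -0.7533]], 't': [0.5169, 0.3512, 1.3169]}
top {'K': [[501.719, 0.0, 314.2564], [0.0, 501.719, 234.6698], [0.0, 0.0, 1.0]], 'D': [-0.0992, 0.0, 0.0, 0.0, 0.0], 'R': [[0.0152, -0.9998, 0.0134], [-0.9879, -0.0171, -0.1544], [0.1546, -0.0109, -0.9879]], 't': [-0.0133, 0.6116, 1.2396]}
wrist {'K': [[348.9925, 0.0, 319.8396], [0.0, 348.9925, 241.8899], [0.0, 0.0, 1.0]], 'D': [-0.0343, 0.0, 0.0, 0.0, 0.0], 'T_tool_cam': [[-0.0001, -0.9562, -0.2928, 0.0755], [1.0, -0.0001, -0.0001, 0.0006], [0.0, -0.2928, 0.9562, -0.1431], [0.0, 0.0, 0.0, 1.0]]}
```

View pics/scene0.png

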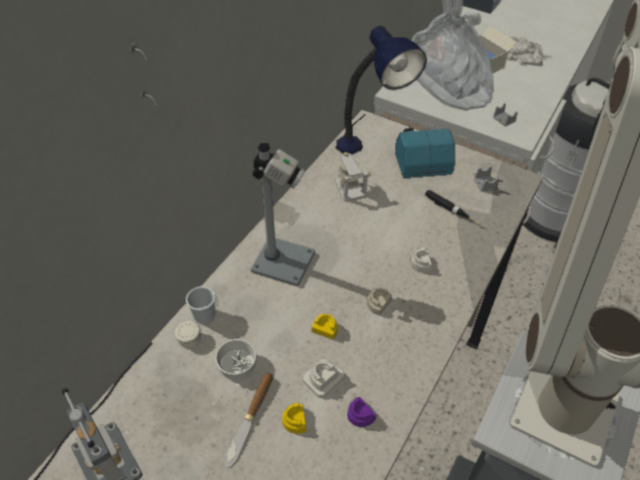

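View pics/top0.png

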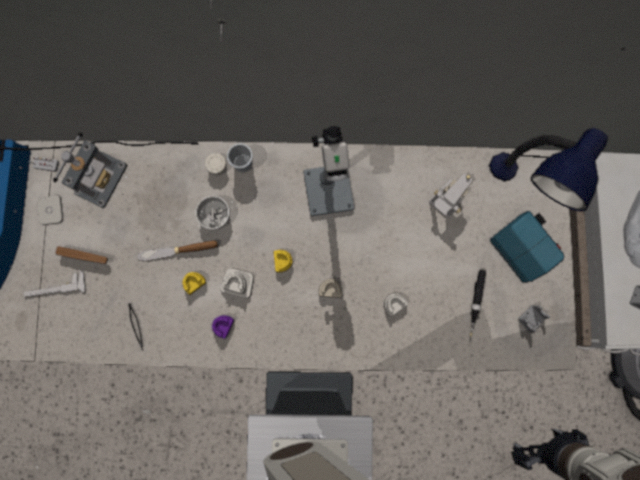

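View pics/wrist0.png

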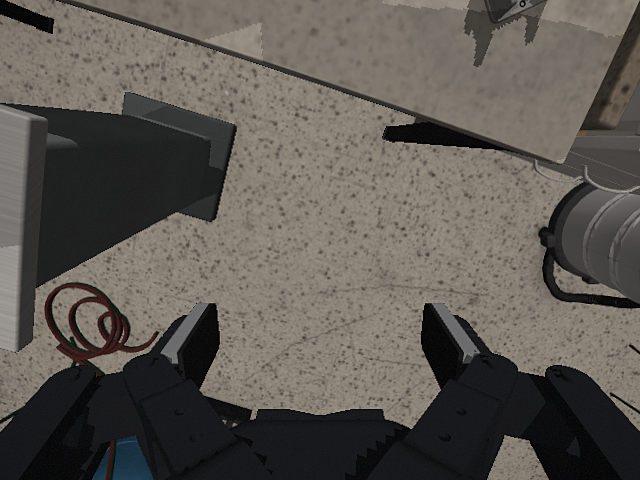

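Run:
```python
import cv2,numpy as np
t=cv2.imread("pics/top0.png"); s=cv2.imread("pics/scene0.png")
a=cv2.resize(t[255:315,205:275],None,fx=5.7,fy=5.7,interpolation=cv2.INTER_CUBIC)
b=cv2.resize(t[120:220,290:360],None,fx=5,fy=5,interpolation=cv2.INTER_CUBIC)
c=cv2.resize(s[345:405,290:350],None,fx=6,fy=6,interpolation=cv2.INTER_CUBIC)
d=cv2.resize(s[140:290,240:325],None,fx=4,fy=4,interpolation=cv2.INTER_CUBIC)
def pad(x):
    o=np.zeros((600,400,3),np.uint8); o[:min(600,x.shape[0]),:min(400,x.shape[1])]=x[:600,:400]; return o
cv2.imwrite("pics/z1.png",np.hstack([pad(a),pad(b)]))
cv2.imwrite("pics/z2.png",np.hstack([pad(c),pad(d)]))
```

```text
(no output)
```

View pics/z1.png

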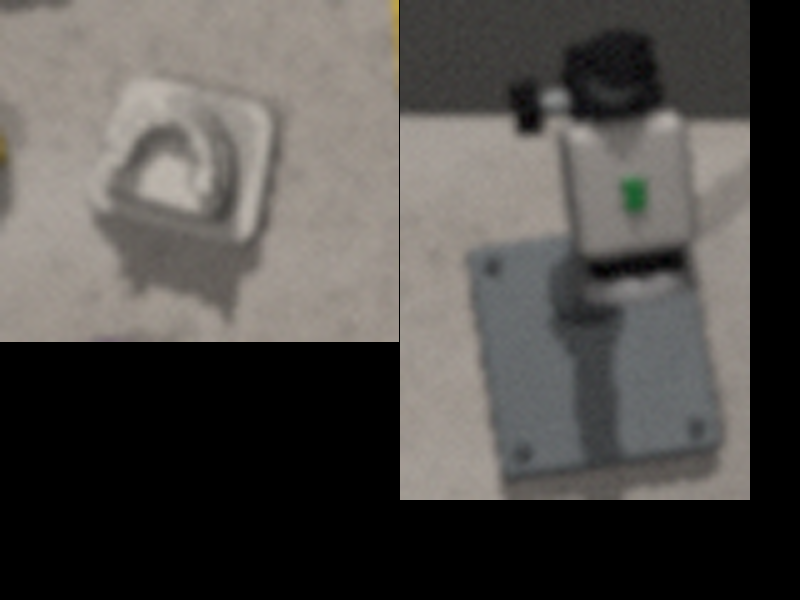

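View pics/z2.png

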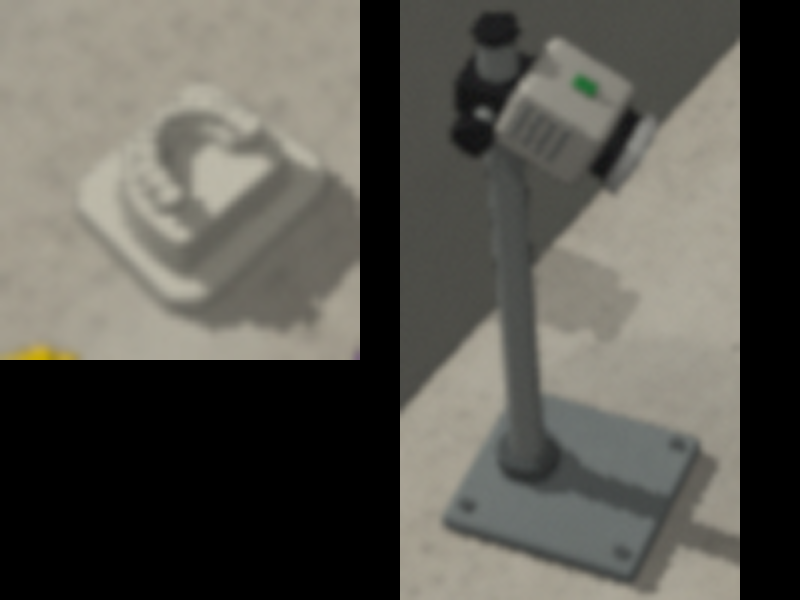

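```bash
cat > h.py <<'E'
import numpy as np,cv2
from scipy.spatial.transform import Rotation as Ro
from workcell import bot,eyes,job
def cam(n):
    o=bot.get_obs(); c=eyes.camera(n)
    if n=="wrist":
        T=np.eye(4);T[:3,:3]=Ro.from_quat(o["tool_rot"]).as_matrix();T[:3,3]=o["eef_pos"]
        M=np.linalg.inv(T@np.array(c["T_tool_cam"])); c["R"]=M[:3,:3];c["t"]=M[:3,3]
    return c
def ray(c,p):
    u=cv2.undistortPoints(np.array(p,float).reshape(-1,1,2),np.array(c["K"]),np.array(c["D"])).reshape(-1,2)
    R=np.array(c["R"]);t=np.array(c["t"])
    return -R.T@t,(np.c_[u,np.ones(len(u))])@R
def onz(c,p,z):
    o,d=ray(c,p); return o+d*((z-o[2])/d[:,2])[:,None]
def proj(c,X):
    return cv2.projectPoints(np.array(X,float).reshape(-1,1,3),cv2.Rodrigues(np.array(c["R"]))[0],np.array(c["t"],float),np.array(c["K"]),np.array(c["D"]))[0].reshape(-1,2)
E
python3 - <<'E'
from h import *
t=cam("top"); s=cam("scene"); np.set_printoptions(precision=4,suppress=True)
print("foot top",onz(t,[(304,170),(311,215),(354,209)],.014))
print("foot scn",onz(s,[(251.25,271.25),(298,283.75),(313.75,250),(275,240)],.014))
print("plate top",onz(t,[(227.8,269),(252.4,272.5),(248.9,297),(221.7,291)],.014))
print("plate scn",onz(s,[(290+80/6,345+195/6),(290+185/6,345+305/6),(290+325/6,345+170/6),(290+195/6,345+85/6)],.014))
# lens: top crop (635,290), scene crop (630,155)
o1,d1=ray(t,[(290+235/5,120+288/5)]);o2,d2=ray(s,[(240+230/4,140+155/4)])
A=np.c_[d1[0],-d2[0]];k=np.linalg.lstsq(A,o2-o1,rcond=None)[0]
print("lens",o1+k[0]*d1[0],o2+k[1]*d2[0])
print("y,cast2,3",onz(t,[(331,290),(396,305)],.018))
E
```

```text
foot top [[ 0.7927  0.0266  0.014 ]
 [ 0.6696  0.0057  0.014 ]
 [ 0.688  -0.1084  0.014 ]]
foot scn [[ 0.7884  0.0365  0.014 ]
 [ 0.6685  0.0102  0.014 ]
 [ 0.6916 -0.1026  0.014 ]
 [ 0.795  -0.0804  0.014 ]]
plate top [[0.5225 0.2204 0.014 ]
 [0.5146 0.1558 0.014 ]
 [0.4509 0.1629 0.014 ]
 [0.465  0.2341 0.014 ]]
plate scn [[0.5227 0.2227 0.014 ]
 [0.4677 0.2412 0.014 ]
 [0.4515 0.1683 0.014 ]
 [0.5103 0.1618 0.014 ]]
lens [ 0.694  -0.0464  0.3011] [ 0.6977 -0.045   0.3021]
y,cast2,3 [[ 0.4724 -0.0492  0.018 ]
 [ 0.436  -0.2179  0.018 ]]
```

```bash
python3 -m crank '{"dr":[[0,0,-0.15],[0,0,-0.15]],"travel":[[0,0,0],[0,0,0]],"hand":[0.0854,0.0854]}'; python3 -c "
from workcell import bot
print(bot.get_obs()['joint_pos'])"
```

```text
clock: 0.5
eef_pos: [0.1486, -0.4773, 0.2312]
tool_rot: [0.975, 0.223, -0.0, -0.0]
ft_force: [-0.4, -0.6, 0.1]
grip_width: 0.0857
[-1.26901113e+00  2.40718398e-01  4.77913648e-03  1.33517432e+00
 -2.99496946e-05  1.42247353e+00]
```

```bash
python3 -m crank '{"dr":[[0,0,-0.17],[0,0,-0.34],[0,0,-0.51],[0,0,-0.68],[0,0,-0.85],[0,0,-1.02],[0,0,-1.19],[0,0,-1.36],[0,0,-1.53],[0,0,-1.7]],"travel":[[0.03,-0.023,0],[0.07,-0.053,0],[0.115,-0.088,0],[0.16,-0.123,0],[0.205,-0.158,0],[0.25,-0.193,0],[0.295,-0.228,0],[0.34,-0.263,0],[0.38,-0.293,0],[0.42,-0.322,0]],"hand":[0.0854,0.0854,0.0854,0.0854,0.0854,0.0854,0.0854,0.0854,0.0854,0.0854]}'; python3 -c "
from workcell import bot
from scipy.spatial.transform import Rotation as R
o=bot.get_obs();print(o['joint_pos'],o['eef_pos']);print(R.from_quat(o['tool_rot']).as_matrix().round(3))"
```

```text
clock: 1.75
eef_pos: [0.3865, -0.0026, 0.2316]
tool_rot: [0.473, 0.881, 0.0, 0.0]
ft_force: [0.9, -0.4, -1.0]
grip_width: 0.0852
[-6.50204551e-03  1.40243021e-02 -2.58028024e-01  1.29775246e+00
 -2.33614306e-04  9.79730859e-01] [ 0.38646545 -0.00258375  0.23158483]
[[-0.552  0.834  0.001]
 [ 0.834  0.552 -0.   ]
 [-0.001  0.001 -1.   ]]
```

```bash
python3 -m crank '{"dr":[[0,0,-0.15],[0,0,-0.3],[0,0,-0.45],[0,0,-0.6],[0,0,-0.75],[0,0,-0.79],[0,0,-0.79]],"travel":[[0.02,0.035,0],[0.045,0.08,0],[0.07,0.125,0],[0.095,0.165,0],[0.111,0.195,0],[0.111,0.195,0],[0.111,0.195,0]],"hand":[0.0854,0.0854,0.0854,0.0854,0.0854,0.0854,0.0854]}'
python3 - <<'E'
from h import *
c=cam("wrist");np.save("w1.npy",c,allow_pickle=True);cv2.imwrite("pics/w1.png",c["color"][:,:,::-1])
o=bot.get_obs();print(o["eef_pos"],o["joint_pos"]);print(Ro.from_quat(o["tool_rot"]).as_matrix().round(3))
E
```

```text
clock: 2.62
eef_pos: [0.4879, 0.1959, 0.2309]
tool_rot: [0.101, 0.995, -0.0, -0.0]
ft_force: [-0.0, -0.5, -0.4]
grip_width: 0.0856
[0.48779824 0.19544379 0.23108157] [ 3.81125282e-01  2.91843150e-01  7.30118294e-02  1.35255366e+00
 -7.89120587e-05  5.83015291e-01]
[[-0.98   0.201 -0.001]
 [ 0.201  0.98  -0.   ]
 [ 0.    -0.    -1.   ]]
```

View pics/w1.png

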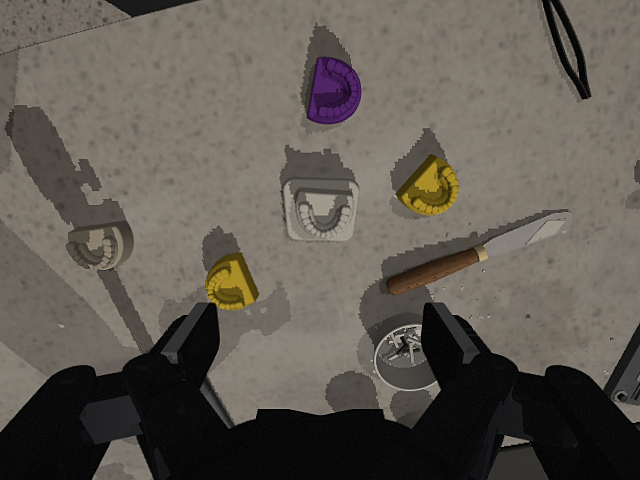

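Run:
```python
from h import *
c=np.load("w1.npy",allow_pickle=True).item()
im=c["color"][:,:,::-1]
cr=cv2.resize(im[165:255,270:370],None,fx=6,fy=6,interpolation=cv2.INTER_CUBIC)
for i in range(0,600,60): cv2.line(cr,(i,0),(i,6),(0,0,255),1); cv2.line(cr,(0,i),(6,i),(0,0,255),1)
cv2.imwrite("pics/w1z.png",cr)
```

```text
(no output)
```

View pics/w1z.png

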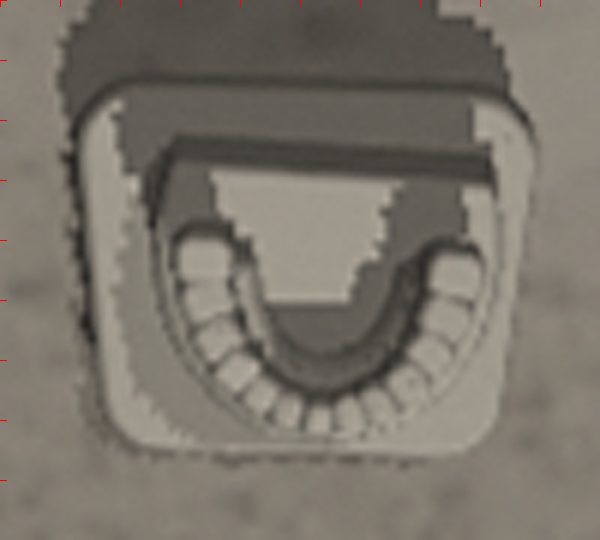

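Run:
```python
from h import *
np.set_printoptions(precision=4,suppress=True)
c=np.load("w1.npy",allow_pickle=True).item()
f=lambda P:[(270+(x-2.5)/6,165+(y-2.5)/6) for x,y in P]
B=onz(c,f([(172,160),(492,182)]),.036);print("back top",B)
b=onz(c,f([(175,137),(492,155)]),.014);print("back bot",b)
for q in (B,b):
    d=q[0]-q[1]; print("yaw",np.degrees(np.arctan2(d[1],d[0]))-90,np.linalg.norm(d))
S=onz(c,f([(154,225),(500,240)]),.036);print("sides",S,np.linalg.norm(S[0]-S[1]),S.mean(0))
F=onz(c,f([(320,437)]),.036);print("front",F)
print("plate",onz(c,f([(75,85),(540,100),(495,455),(110,445)]),.014))
Y=cv2.cvtColor(c["color"],cv2.COLOR_RGB2HSV);m=cv2.inRange(Y,(20,120,60),(35,255,255))
n,_,st,ce=cv2.connectedComponentsWithStats(m)
for i in range(1,n):
    if st[i,4]>200: print("yellow",onz(c,[ce[i]],.03))
```

```text
back top [[0.4624 0.1794 0.036 ]
 [0.4762 0.2295 0.036 ]]
back bot [[0.4616 0.1788 0.014 ]
 [0.4756 0.2316 0.014 ]]
yaw -195.48424137697043 0.0519893870655612
yaw -194.78748504422938 0.054624416224086036
sides [[0.4721 0.1742 0.036 ]
 [0.4859 0.2291 0.036 ]] 0.05660202743164708 [0.479  0.2017 0.036 ]
front [[0.5129 0.1936 0.036 ]]
plate [[0.4495 0.164  0.014 ]
 [0.4679 0.2413 0.014 ]
 [0.5288 0.2227 0.014 ]
 [0.5131 0.1553 0.014 ]]
yellow [[0.4864 0.3077 0.03  ]]
yellow [[0.5449 0.0864 0.03  ]]
```

```bash
python3 -m crank '{"dr":[[0,0,0.03],[0,0,0.06],[0,0,0.06],[0,0,0.06],[0,0,0.06]],"travel":[[0.005,0.004,0.04],[0.005,0.004,0.09],[0.005,0.004,0.14],[0.005,0.004,0.15],[0.005,0.004,0.15]],"hand":[0.0854,0.0854,0.0854,0.0854,0.0854]}'
python3 - <<'E'
from h import *
np.set_printoptions(precision=4,suppress=True)
c=cam("wrist");np.save("w2.npy",c,allow_pickle=True)
im=c["color"][:,:,::-1].copy()
o=bot.get_obs();print(o["eef_pos"]);R=Ro.from_quat(o["tool_rot"]).as_matrix();print(R.round(3))
cv2.imwrite("pics/w2.png",im)
E
```

```text
clock: 3.3
eef_pos: [0.4841, 0.2001, 0.0819]
tool_rot: [0.13, 0.991, -0.0, -0.0]
ft_force: [0.4, 0.5, 0.2]
grip_width: 0.0853
[0.4851 0.2006 0.083 ]
[[-0.966  0.258  0.002]
 [ 0.258  0.966  0.001]
 [-0.002  0.002 -1.   ]]
```

View pics/w2.png

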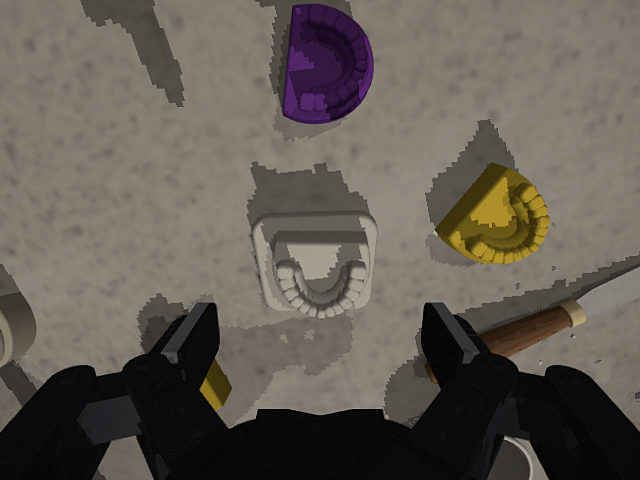

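Run:
```python
from h import *
np.set_printoptions(precision=4,suppress=True)
c=np.load("w2.npy",allow_pickle=True).item()
cr=cv2.resize(c["color"][200:325,240:390,::-1],None,fx=4.8,fy=4.8,interpolation=cv2.INTER_CUBIC)
ctr=np.array([.4932,.1983,.032]);X=np.array([.966,-.259,0]);Y=np.array([.259,.966,0]);Z=np.array([0,0,1])
P=[ctr-.025*X+.025*Y+.004*Z,ctr-.025*X-.025*Y+.004*Z,ctr-.01*X+.03*Y+.004*Z,ctr-.01*X-.03*Y+.004*Z,ctr+.025*X-.018*Z]
for p in proj(c,P):
    q=((p-[240,200]+.5)*4.8).astype(int); cv2.drawMarker(cr,tuple(map(int,q)),(0,0,255),cv2.MARKER_CROSS,14)
cv2.imwrite("pics/w2z.png",cr)
```

```text
(no output)
```

View pics/w2z.png

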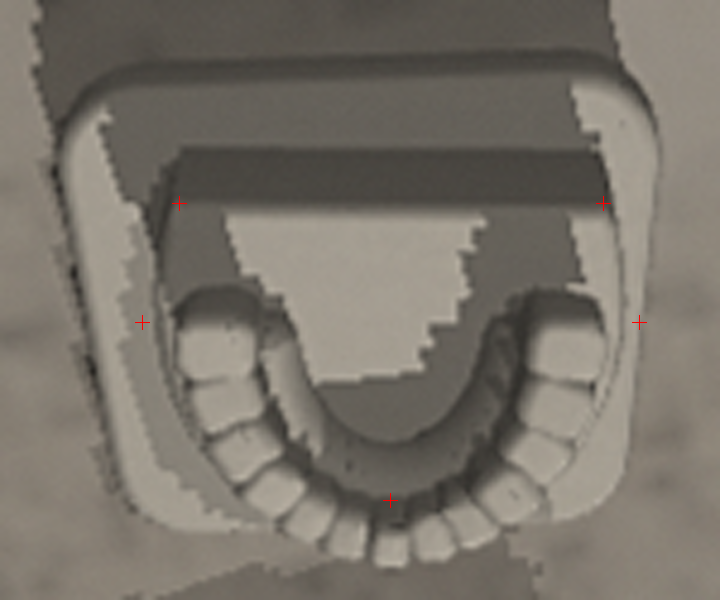

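```bash
python3 -m crank '{"dr":[[0,0,0],[0,0,0],[0,0,0],[0,0,0]],"travel":[[0,0,0.03],[0,0,0.055],[0,0,0.069],[0,0,0.069]],"hand":[0.0854,0.0854,0.0854,0.0854]}'
python3 - <<'E'
from h import *
c=cam("wrist");cv2.imwrite("pics/w3.png",c["color"][:,:,::-1])
print([bot.get_obs()["eef_pos"] for _ in range(2)])
E
```

```text
clock: 3.85
eef_pos: [0.4843, 0.2005, 0.0128]
tool_rot: [0.13, 0.992, 0.0, 0.0]
ft_force: [-0.5, -0.1, 0.0]
grip_width: 0.0854
[array([0.48476479, 0.20071   , 0.01336769]), array([0.48476479, 0.20071   , 0.01336769])]
```

View pics/w3.png

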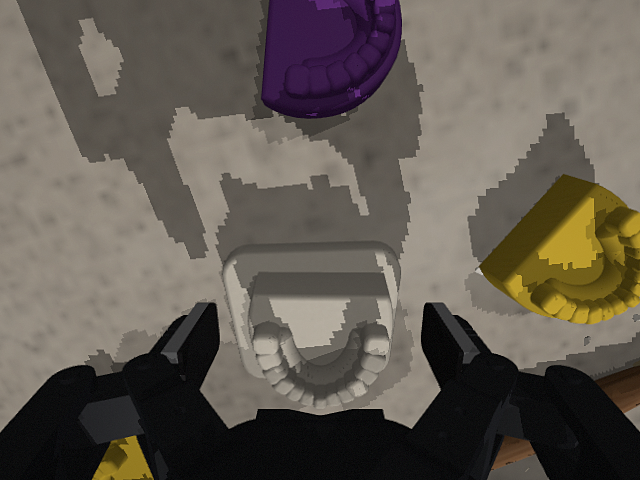

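Fingertips stand at rows ~305–380 on both sides of the cast (columns 217 and 422; cast between 250 and 393). Closing.

```bash
python3 -m crank '{"dr":[[0,0,0],[0,0,0],[0,0,0],[0,0,0],[0,0,0],[0,0,0],[0,0,0],[0,0,0]],"travel":[[0,0,0],[0,0,0],[0,0,0],[0,0,0],[0,0,0],[0,0,0],[0,0,0],[0,0,0]],"hand":[0.07,0.06,0.05,0.04,0.04,0.04,0.04,0.04]}'
python3 - <<'E'
from h import *
c=cam("wrist");cv2.imwrite("pics/w4.png",c["color"][:,:,::-1])
E
```

```text
clock: 4.9
eef_pos: [0.4846, 0.2008, 0.0141]
tool_rot: [0.129, 0.992, 0.001, 0.001]
ft_force: [-2.6, -0.8, 9.1]
grip_width: 0.0553
```

View pics/w4.png

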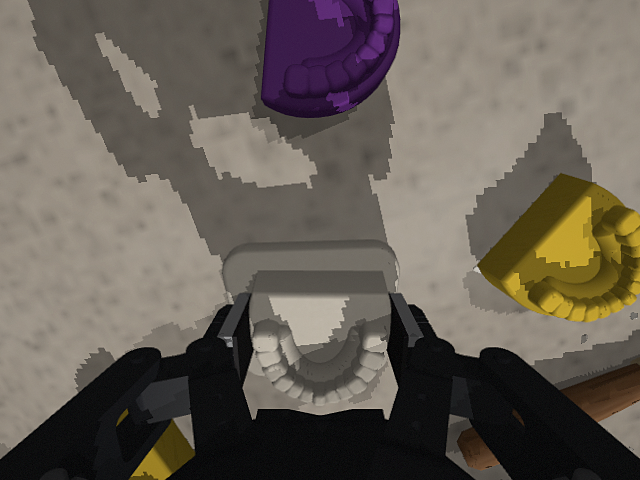

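```bash
python3 -m crank '{"dr":[[0,0,0],[0,0,0],[0,0,0],[0,0,0],[0,0,0],[0,0,0],[0,0,0],[0,0,0]],"travel":[[0,0,-0.01],[0,0,-0.025],[0,0,-0.05],[0,0,-0.08],[0,0,-0.11],[0,0,-0.14],[0,0,-0.15],[0,0,-0.15]],"hand":[0.04,0.04,0.04,0.04,0.04,0.04,0.04,0.04]}'
python3 - <<'E'
from h import *
c=cam("wrist");np.save("w5.npy",c,allow_pickle=True);cv2.imwrite("pics/w5.png",c["color"][:,:,::-1])
E
```

```text
clock: 5.95
eef_pos: [0.4842, 0.2005, 0.1629]
tool_rot: [0.13, 0.992, 0.0, 0.001]
ft_force: [0.0, -0.1, -2.0]
grip_width: 0.0554
```

View pics/w5.png

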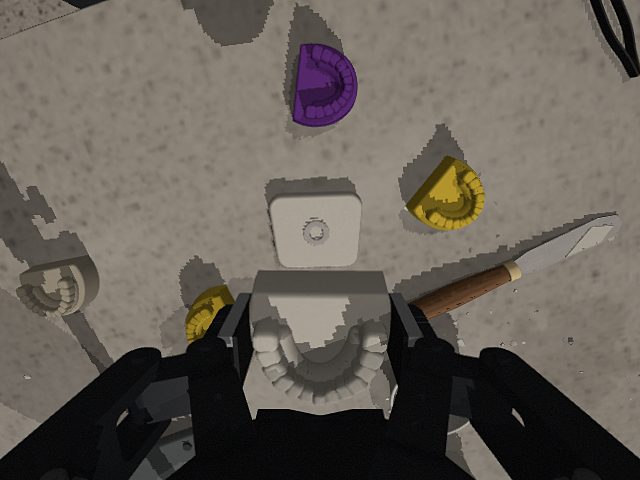

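```bash
cat > g.py <<'E'
from h import *
np.set_printoptions(precision=4,suppress=True)
psi=np.radians(10.8);c25,s25=np.cos(np.radians(25)),np.sin(np.radians(25))
X=np.array([c25*np.cos(psi),c25*np.sin(psi),s25]);Y=np.array([-np.sin(psi),np.cos(psi),0]);Z=np.cross(X,Y)
L=np.c_[X,Y,Z];lens=np.array([.6945,-.0462,.3]);focus=lens-.18*X
G=np.diag([-1.,1,-1]) # cast axes in tool
off=np.array([-.009,0,-.018])
def goal(ang):
    Rc=L@Ro.from_euler('z',ang).as_matrix(); Rt=Rc@G.T
    return Rt,focus-Rt@off
def rel(ang):
    o=bot.get_obs();R0=Ro.from_quat(o["tool_rot"]).as_matrix();Rt,p=goal(ang)
    print("now",o["eef_pos"],"goal",p); print("joints",o["joint_pos"],"ff",o["ft_force"],o["grip_width"])
    print("travel",R0.T@(p-o["eef_pos"]),"dr",Ro.from_matrix(R0.T@Rt).as_rotvec())
E
python3 -c "
from g import *
print(focus,L);rel(0)"
```

```text
[ 0.5343 -0.0768  0.2239] [[ 0.8903 -0.1874 -0.4151]
 [ 0.1698  0.9823 -0.0792]
 [ 0.4226  0.      0.9063]]
now [0.4835 0.2002 0.1618] goal [ 0.5337 -0.0769  0.2038]
joints [ 0.3926  0.327  -0.0623  1.1822 -0.      0.6524] ff [ 0.4603  0.8482 -2.2788] 0.05544584044810569
travel [-0.1197 -0.2549 -0.042 ] dr [-0.0981 -0.4296 -0.441 ]
```

```bash
python3 -m crank '{"dr":[[0,0,0],[-0.01,-0.043,-0.044],[-0.025,-0.107,-0.11],[-0.039,-0.172,-0.176],[-0.054,-0.236,-0.243],[-0.069,-0.3,-0.309],[-0.083,-0.365,-0.375],[-0.093,-0.408,-0.419],[-0.098,-0.43,-0.441],[-0.098,-0.43,-0.441]],"travel":[[0,0,-0.02],[-0.012,-0.025,-0.042],[-0.03,-0.064,-0.05],[-0.048,-0.102,-0.05],[-0.066,-0.14,-0.05],[-0.084,-0.178,-0.05],[-0.102,-0.216,-0.045],[-0.114,-0.242,-0.042],[-0.12,-0.255,-0.042],[-0.12,-0.255,-0.042]],"hand":[0.04,0.04,0.04,0.04,0.04,0.04,0.04,0.04,0.04,0.04]}'
python3 - <<'E'
from g import *
rel(0)
for n in ("wrist","top","scene"):
    c=cam(n);np.save(n+"6.npy",c,allow_pickle=True);cv2.imwrite(f"pics/{n}6.png",c["color"][:,:,::-1])
E
```

```text
clock: 7.25
eef_pos: [0.5327, -0.0778, 0.2021]
tool_rot: [-0.09, 0.972, 0.021, 0.214]
ft_force: [0.2, 0.7, -0.9]
grip_width: 0.0555
now [ 0.5327 -0.0778  0.2021] goal [ 0.5337 -0.0769  0.2038]
joints [-0.2447  0.0498 -0.3984  0.7252  0.1775 -0.394 ] ff [ 0.2435  0.6748 -0.896 ] 0.05549620073041934
travel [-0.0018  0.0007 -0.0011] dr [ 0.0004 -0.003  -0.0034]
```

View pics/wrist6.png

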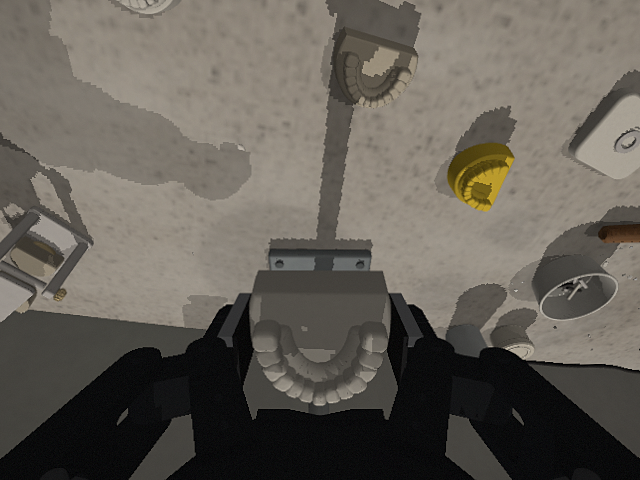

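View pics/scene6.png

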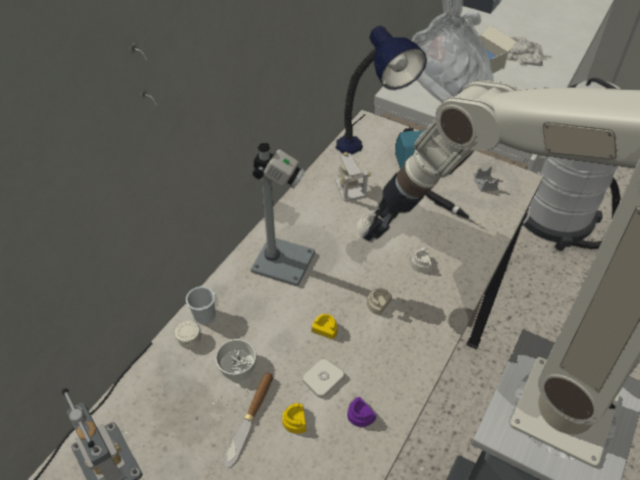

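View pics/top6.png

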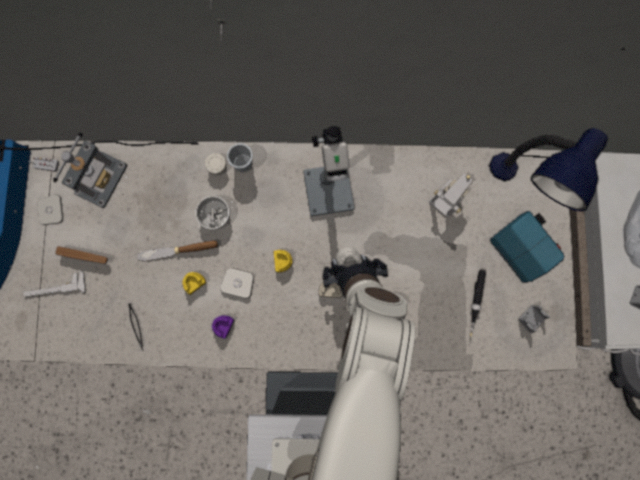

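```bash
python3 -m crank '{"dr":[[0,0,0],[0,0,0],[0,0,0],[0,0,0],[0,0,0],[0,0,0],[0,0,0],[0,0,0],[0,0,0],[0,0,0]],"travel":[[-0.002,0.001,-0.001],[-0.002,0.001,-0.001],[-0.002,0.001,-0.001],[-0.002,0.001,-0.001],[-0.002,0.001,-0.001],[-0.002,0.001,-0.001],[-0.002,0.001,-0.001],[-0.002,0.001,-0.001],[-0.002,0.001,-0.001],[-0.002,0.001,-0.001]],"hand":[0.04,0.04,0.04,0.04,0.04,0.04,0.04,0.04,0.04,0.04]}'
python3 - <<'E'
from g import *
rel(0);rel(-np.pi/4)
c=np.load("wrist6.npy",allow_pickle=True).item()
q=onz(c,[(271,249.5),(371,248.5)],.014);print("foot front edge",q,q.mean(0),"expected mid",lens[:2]-.015*np.array([np.cos(psi),np.sin(psi)]))
s=np.load("scene6.npy",allow_pickle=True).item();print("cast ctr pix scene",proj(s,focus),"tee", proj(s,focus+.025*L[:,0]))
cv2.imwrite("pics/s6z.png",cv2.resize(s["color"][190:260,330:430,::-1],None,fx=6,fy=6,interpolation=cv2.INTER_CUBIC))
E
```

```text
clock: 8.65
eef_pos: [0.5355, -0.0757, 0.206]
tool_rot: [-0.092, 0.972, 0.02, 0.216]
ft_force: [-0.8, 0.3, -1.5]
grip_width: 0.0555
now [ 0.5355 -0.0757  0.206 ] goal [ 0.5337 -0.0769  0.2038]
joints [-0.239   0.0483 -0.3908  0.7294  0.1765 -0.3914] ff [-0.781   0.2688 -1.493 ] 0.05549896852620682
travel [ 0.0027 -0.0009  0.0012] dr [-0.      0.001  -0.0001]
now [ 0.5355 -0.0757  0.206 ] goal [ 0.5349 -0.0702  0.2049]
joints [-0.239   0.0483 -0.3908  0.7294  0.1765 -0.3914] ff [-0.781   0.2688 -1.493 ] 0.05549896852620682
travel [0.0001 0.0055 0.0012] dr [0.0004 0.001  0.7853]
foot front edge [[ 0.6819 -0.1059  0.014 ]
 [ 0.6598  0.0043  0.014 ]] [ 0.6708 -0.0508  0.014 ] expected mid [ 0.6798 -0.049 ]
cast ctr pix scene [[369.2449 222.9411]] tee [[359.6444 217.0079]]
```

View pics/s6z.png

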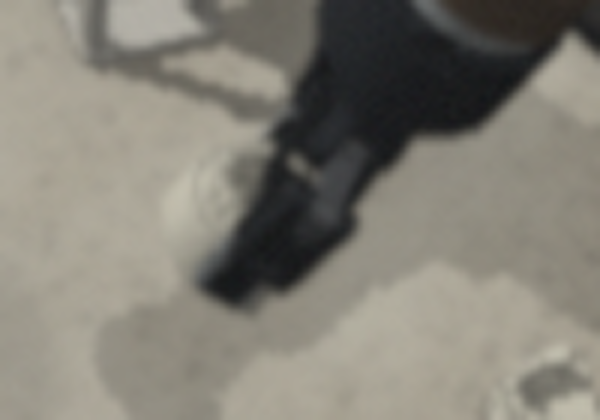

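Run:
```python
from g import *
c=np.load("wrist6.npy",allow_pickle=True).item()
cr=cv2.resize(c["color"][225:285,255:385,::-1],None,fx=6,fy=6,interpolation=cv2.INTER_CUBIC)
fc=np.array([.6945,-.0462,0])+.05*np.array([np.cos(psi),np.sin(psi),0])
h=np.array([np.cos(psi),np.sin(psi),0]);v=np.array([-h[1],h[0],0])
for z,col in ((0.,(0,255,0)),(.014,(0,0,255))):
  for s in(-.06,.06):
    p=proj(c,fc-.065*h+s*v+[0,0,z])[0];q=((p-[255,225]+.5)*6).astype(int);cv2.drawMarker(cr,tuple(map(int,q)),col,cv2.MARKER_CROSS,14)
cv2.imwrite("pics/f.png",cr)
```

```text
(no output)
```

View pics/f.png

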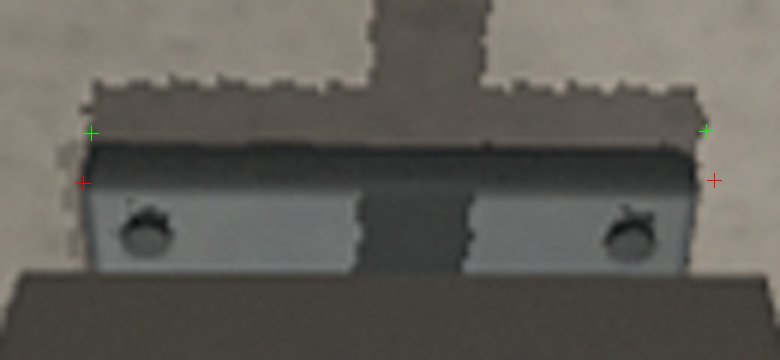

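```bash
python3 -m crank '{"dr":[[0,0,0.05],[0,0,0.15],[0,0,0.27],[0,0,0.4],[0,0,0.53],[0,0,0.65],[0,0,0.74],[0,0,0.785],[0,0,0.785],[0,0,0.785]],"travel":[[0,0,0],[0,0.001,0],[0,0.002,0],[0,0.003,0],[0,0.004,0.001],[0,0.005,0.001],[0,0.0055,0.001],[0,0.0055,0.001],[0,0.0055,0.001],[0,0.0055,0.001]],"hand":[0.04,0.04,0.04,0.04,0.04,0.04,0.04,0.04,0.04,0.04]}'; python3 -m crank '{"dr":[[0,0,0],[0,0,0],[0,0,0],[0,0,0],[0,0,0],[0,0,0],[0,0,0],[0,0,0]],"travel":[[0,0,0],[0,0,0],[0,0,0],[0,0,0],[0,0,0],[0,0,0],[0,0,0],[0,0,0]],"hand":[0.04,0.04,0.04,0.04,0.04,0.04,0.04,0.04]}'
python3 - <<'E'
from g import *
rel(-np.pi/4);print(bot.get_obs()["joint_vel"])
for n in ("wrist","scene"):
    c=cam(n);cv2.imwrite(f"pics/{n}7.png",c["color"][:,:,::-1])
E
```

```text
clock: 9.9
eef_pos: [0.5349, -0.0702, 0.2052]
tool_rot: [0.287, 0.933, 0.101, 0.192]
ft_force: [0.5, 1.1, -2.3]
grip_width: 0.055
clock: 10.9
eef_pos: [0.5349, -0.0702, 0.2052]
tool_rot: [0.287, 0.933, 0.101, 0.192]
ft_force: [-0.5, 0.4, -1.2]
grip_width: 0.0555
now [ 0.5349 -0.0702  0.2052] goal [ 0.5349 -0.0702  0.2049]
joints [-0.2267  0.045  -0.397   0.7244  0.1717  0.4052] ff [-0.5302  0.3517 -1.1559] 0.055529924870224005
travel [ 0.0001 -0.0001  0.0002] dr [0.0007 0.0008 0.0003]
[ 0.0006 -0.0032  0.0014 -0.0028 -0.0008  0.0006]
```

View pics/wrist7.png

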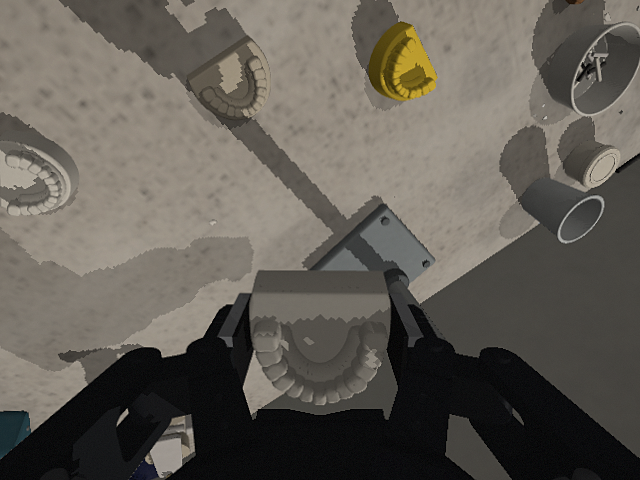

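View pics/scene7.png

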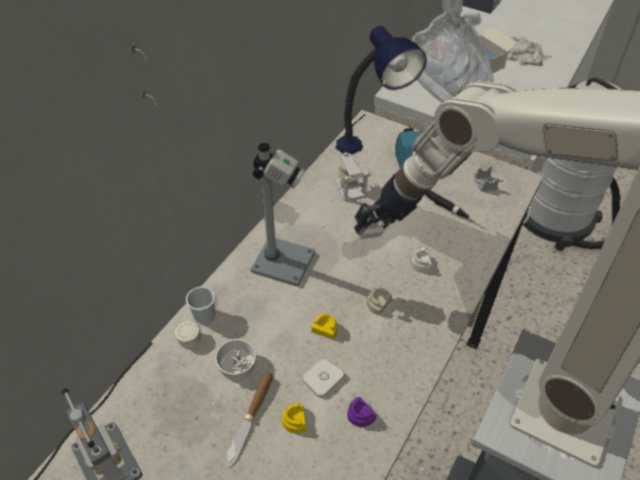

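```bash
python3 -c "
from workcell import job
print(job.job_done())"
```

```text
the job is handed in; nothing more can be done
None
```

I gripped the cast by its sides and lifted it clear of the plate. I held it front-on at the focus point for about 1.25 s, then turned it 45° clockwise in the same place. I handed it in still gripped, at about 11 s on the clock.

**Last checks before hand-in:**
- **Tool pose:** within 1 mm and 0.1° of the goal I had calculated, with the joints still.
- **Grip:** the fingers stayed at 55 mm and the cast had not shifted in the wrist picture. I expected about 60 mm; I think the base narrows towards the top.
- **Lens position:** in the wrist picture the camera's foot appeared within 1–2 mm and 1° of where I had calculated it. One earlier reading was 9 mm off because I had measured the bottom of the foot's front face instead of its top edge.
- **Front view:** the tool position read up to about 3 mm from the goal during the hold, inside the 25 mm allowed.
- **Other objects:** the two other casts and the look-alikes look unmoved in the scene picture; I did not measure this. At no point did I steer the arm near the camera.

The hand-in gave no verdict. I did not measure the cast's own position at the focus point from a picture: I worked it out from where it was gripped.

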